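# Shut the pendant's case at the jade carver's table

### The job

The finished oval pendant lies in one of the two open wooden cases. Push the lid of that case over past upright from behind so that its own weight swings it shut; get clear of it as it falls and do not press it down. Leave the other case standing open and the pendant lying where it is.

Things in the scene. Friction and masses are not known exactly. Their poses are not given: they have to be found in the camera images.
- pendant_case: Dark wooden case, fixed, 160 wide (its y) x 120 deep (x) x 50 mm high; a carved oval jade pendant lies in it. Origin: centre of underside, on the table. Hinge line along its y on the rim of the robot's side (x = -60, z = 50 mm); +x, the front, faces away from the robot; turned up to 35 deg. The other case, to its left or right, is 110 mm wide, else alike, and holds a lumpy rough stone.
- pendant_lid (a joint): Lid angle, rad: 0 shut, 1.57 upright, 1.92 at the start, on its stop, leaning back 20 deg to the robot. Board 120 (hinge to free edge) x 160 wide x 10 mm, 0.16 kg; outer face 10 mm off the hinge line. Open, its free edge is 163 mm above the table, its rearmost corner 110 mm behind the case's centre. Free hinge, lightly damped: below about 1.5 it falls shut in 1 to 2 s, above it falls back open.
- stone_lid (a joint): Hinge angle of the other (110 mm wide) case's lid, rad, same mechanism and depth: 0 shut, 1.92 fully open, leaning back towards the robot, where it starts and must stay.
- pendant_centre (a point): Centre of the carved oval green jade pendant, 70 x 36 x 12 mm, lying flat and loose on the pale linen in its case, within 20 mm of the case's middle; its top is 34 mm above the table.
Not all that is in view belongs to the job. There is more than one size of the part that bears pendant_centre; the job needs the smallest.

How it is judged:
By the outcome, as a careful person would: the job done as asked, in the order asked, and still so for the second after the job is handed in, with the robot touching nothing.
It also fails if it takes over 35 s, if anything falls off the work surface, if the arm or the gripper's body presses on something with over 40 N, if the wrist force passes 120 N, or if a joint passes its speed limit or range.

### The arm

A 7-joint arm with a two-finger parallel gripper is mounted at the origin on the work surface. World frame = base frame: x ahead of the robot, y to its left, z up, the work surface at z = 0. Lengths are in m, angles in rad, forces in N, time in s.
With the tool pointing down it reaches from about 0.4 to 0.925 m from the base axis. Payload 5.6 kg.
Tool frame: the origin (TCP) lies at the very end of the fingers, on their centre line; the grasp point (between the pads) lies hold_point_z behind it (hold_point_z is the distance from the TCP to the grasp point, in m); z points along the fingers, y is the direction in which the jaws open and shut (so a half turn about z gives the same grasp; the last joint's range is limited). The gripper opens to 85 mm and grips with 20 to 120 N. Pads are 22 mm wide; open, the fingers measure 114 mm over their backs; the gripper's body (76 mm by 85 mm) begins 54 mm behind the grasp point. The pads swing forward as they close: fully open they stand 13 mm farther back than shut.
Start: joints at [1.086, 0.468, -0.012, 1.603, 0.006, 1.071, -0.056], TCP at [0.278, -0.588, 0.231] pointing down, gripper open.
Joint ranges: [-2.53, 2.53], [-0.31, 2.02], [-1.57, 1.55], [0.28, 2.44], [-1.29, 4.43], [0.15, 1.84], [-2.92, 2.92]. Speed limits (rad/s): [2.57, 2.57, 3.14, 3.14, 3.14, 3.14, 3.14].

### API

Orientations are given as a 3x3 rotation matrix whose columns are the frame's x, y, z axes.
In Python, from rig import * gives the robot as it stands. The module is installed in compiled form; this text tells all that it offers.
- The arm moves only by the tool servo_tool, never from a script. Its argument "steps" is one flat list of numbers, 5 for each row, row after row: the opening, from 0 (shut) to 1 (fully open), then the shift along the tool's x, y, z in cm, then the turn about the tool's z in degrees. In form: [fingers, dx, dy, dz, spin, fingers, dx, dy, dz, spin, ...]. A call has 1 to 20 rows; each row shifts and turns the commanded pose from where the row before left it, along the tool's axes as they then stand; what a row does not reach is not made up. A row lasts 1/10 s, in which the tool goes at most 50 mm and 8.59 degrees, less where a joint would pass 70% of its speed; a pose out of reach is approached as far as the arm can. A call with a gripper value outside its range is refused whole. The fingers move at their own pace and stop on an object; "grip_force" is the grip in N (left out, the last holds). Time passes only in rows, so rows that do not move let the fingers close. It gives the time, the measured TCP pose, the force and the opening at its end, in the units of the state.
- state(): the state, without advancing time (a new reading comes with each control period).
- get_image(name): name is "scene" or "side" or "wrist"; returns a dict with "image" (400x640x3 uint8, red, green, blue), "range_z" (400x640 float32, m along the optical axis (not along the pixel's ray), 0 where there is no reading), "fx", "fy", "cx", "cy" (pixels), "rvec" (rotation vector, rad) and "tvec" (3), from world to camera coordinates, as OpenCV has them. Camera axes: x right, y down, z forward; pixel columns grow to the right and rows downward; lengths in m; the calibration is good to about 2 mm. A picture is of the moment at which its call begins.
- job_done(): hands the job in, once; it reports no verdict.
The state is a dict: "time": time; "q": joint angles; "qvel": joint speeds; "joint_torque": joint torques, N m; "tool_pos": TCP position; "eef_rot": TCP orientation; "contact_force": force on the tool from outside, world axes, zero at the start; "ft_torque": the same for the moment, N m; "width": opening from 0.0 (shut) to 1.0 (fully open).
Only numpy, scipy, OpenCV 4.12 (cv2) and the standard library are available. Lean on these libraries where they do the work, as an engineer would, in place of code of your own. Each camera call takes 0.05 s, during which the arm holds its last target.

## Working session

There is one attempt and no reset: what is moved stays moved. The work goes in short steps, Python scripts to look and compute and a tool call to move; the robot and the scene stay as the last step left them, time stands still between calls to the robot, and variables do not carry over. Pictures are saved under pics/ and viewed, and the job is handed in when it is done.

Besides the shell and the picture viewer there is one more tool, called after ">>>" in YAML: its name, and indented under it one key for each argument. servo_tool: Moves the arm, as the interface text tells. Its arguments: {"type":"object","properties":{"steps":{"type":"array","items":{"type":"number"}},"grip_force":{"type":"number"}},"required":["steps"]}

```bash
mkdir -p pics
python3 - <<'E'
from rig import *
import cv2,pickle
s=state();print(s['time'],s['tool_pos'],s['eef_rot'],s['width'])
d={}
for n in("scene","side","wrist"):
    d[n]=get_image(n); cv2.imwrite(f"pics/{n}0.png",d[n]["image"][:,:,::-1])
    R=cv2.Rodrigues(d[n]['rvec'])[0]; print(n,-R.T@d[n]['tvec'].ravel(),R[2],d[n]['fx'])
pickle.dump(d,open("d0.pkl","wb"))
E
```

```text
0.0 [ 0.2775702  -0.58709333  0.23031604] [[ 9.04019372e-01  4.27490483e-01 -9.28275682e-04]
 [ 4.27491464e-01 -9.04017948e-01  1.61142069e-03]
 [-1.50310867e-04 -1.85358545e-03 -9.99998271e-01]] 0.9981143002031501
scene [ 1.10115582 -0.5910323   0.84493876] [-0.45860574  0.52497806 -0.7169929 ] 499.63688857028194
side [ 0.38508352 -0.75071686  0.91334078] [ 0.19905692  0.63117142 -0.74966592] 507.8350790517132
wrist [ 0.34649573 -0.55328566  0.37364591] [-0.27564829 -0.12833754 -0.95265287] 323.8220509449996
```

View pics/scene0.png

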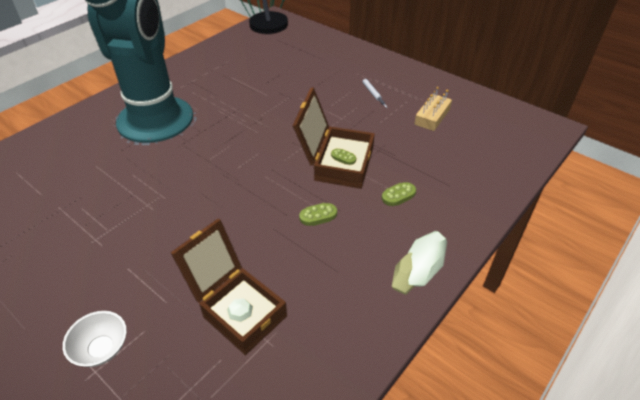

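View pics/side0.png

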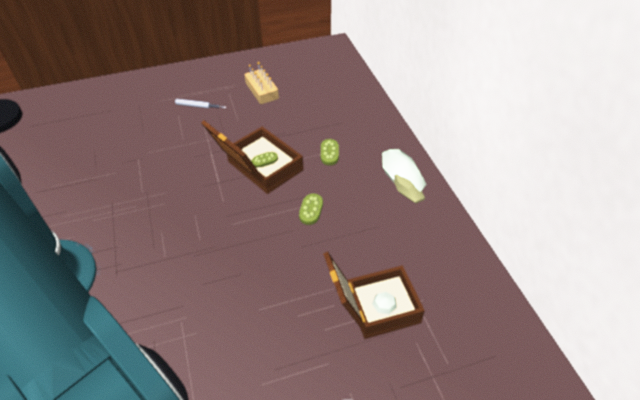

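View pics/wrist0.png

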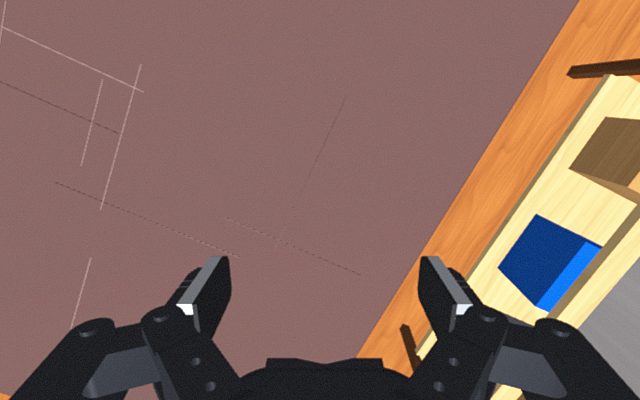

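The scene view shows the pendant case at about (344,157), with its lid leaning toward the robot. The stone case is at about (240,305). Next I'll measure the pendant case.

```bash
cat > h.py <<'E'
import cv2,numpy as np
def cloud(d):
    h,w=d['range_z'].shape;v,u=np.mgrid[:h,:w];z=d['range_z']
    P=np.stack([(u-d['cx'])/d['fx']*z,(v-d['cy'])/d['fy']*z,z],-1)
    R=cv2.Rodrigues(d['rvec'])[0]
    return (P-np.ravel(d['tvec']))@R
E
python3 - <<'E'
import pickle,numpy as np,cv2
from h import *
d=pickle.load(open("d0.pkl","rb"))
for n,boxes in(("scene",{'P':(285,80,385,195),'S':(165,215,295,355)}),("side",{'P':(195,110,310,195),'S':(315,245,430,340)})):
    C=cloud(d[n]);hsv=cv2.cvtColor(d[n]['image'],cv2.COLOR_RGB2HSV);ok=d[n]['range_z']>0
    for k,(a,b,c,e) in boxes.items():
        m=np.zeros(ok.shape,bool);m[b:e,a:c]=1;m&=ok
        Q=C[m]; 
        rim=Q[(Q[:,2]>.044)&(Q[:,2]<.056)]
        linen=Q[(hsv[m][:,2]>200)&(hsv[m][:,1]<70)&(Q[:,2]<.045)]
        print(n,k,len(rim),'rect rim',cv2.minAreaRect(rim[:,:2].astype(np.float32)*1000))
        if len(linen)>5: print('linen',np.median(linen[:,2]),cv2.minAreaRect(linen[:,:2].astype(np.float32)*1000))
        hi=Q[Q[:,2]>.07]; c=hi.mean(0);w=np.linalg.svd(hi-c,full_matrices=0)[2]
        print('lid c',c,'n',w[2],'maxz',np.percentile(hi[:,2],99.5), 'rect top',cv2.minAreaRect(Q[Q[:,2]>.145][:,:2].astype(np.float32)*1000))
        g=Q[(abs(hsv[m][:,0].astype(int)-37)<12)&(hsv[m][:,1]>110)&(hsv[m][:,2]>70)&(Q[:,2]<.05)]
        if len(g): print('green',g.mean(0),len(g))
E
```

```text
scene P 707 rect rim ((527.1241455078125, 188.96096801757812), (133.41744995117188, 167.70700073242188), 24.608915328979492)
linen 0.021278269395906227 ((456.46380615234375, 344.35955810546875), (98.38533020019531, 424.49755859375), 25.744140625)
lid c [0.45828505 0.14405281 0.12136882] n [-0.84566294 -0.39156106 -0.36267635] maxz 0.1637012227074876 rect top ((440.65020751953125, 146.3070068359375), (19.492769241333008, 160.56219482421875), 26.014511108398438)
green [0.54189999 0.17982537 0.03246045] 165
scene S 1384 rect rim ((656.4198608398438, -285.5805969238281), (111.84358215332031, 132.49172973632812), 88.17264556884766)
linen 0.021852078935429408 ((652.0704956054688, -280.7571716308594), (85.59017181396484, 92.92011260986328), 88.6529541015625)
lid c [ 0.57374978 -0.28696673  0.12008205] n [ 0.93362928 -0.0283482   0.35711728] maxz 0.16300537082495026 rect top ((558.9033203125, -283.72607421875), (110.99185180664062, 19.45546531677246), 89.25928497314453)
side P 519 rect rim ((523.4426879882812, 189.98629760742188), (133.87229919433594, 164.65223693847656), 25.783618927001953)
[... 155 characters left out ...]
772 0.13189032] n [-0.85265181 -0.42957898 -0.29740006] maxz 0.1653394585901318 rect top ((433.3324279785156, 146.38726806640625), (16.296466827392578, 159.95294189453125), 28.11578369140625)
green [0.52690298 0.1814724  0.03349577] 175
side S 1163 rect rim ((653.6062622070312, -283.7354431152344), (114.32422637939453, 132.0974578857422), 88.2566146850586)
linen 0.022810290121526446 ((660.847900390625, -276.46075439453125), (82.01775360107422, 99.3281478881836), 88.68376159667969)
lid c [ 0.56406411 -0.29426101  0.13428715] n [ 0.92163181 -0.04495823  0.38545242] maxz 0.1652171547874598 rect top ((555.142578125, -282.6816101074219), (110.54631042480469, 17.34095001220703), 88.67513275146484)
```

Both views agree: pendant case centre is about (0.530, 0.190), its front yawed about 25.3°, width 160 mm. The tool's x axis already points along that push direction. I'll go behind the lid, high, with the jaws shut.

>>> servo_tool:
  steps: [0, 2.78, -2.71, 0, 0, 0, 2.78, -2.71, 0, 0, 0, 2.78, -2.71, 0, 0, 0, 2.78, -2.71, 0, 0, 0, 2.78, -2.71, 0, 0, 0, 2.78, -2.71, 0, 0, 0, 2.78, -2.71, 0, 0, 0, 2.78, -2.71, 0, 0, 0, 2.78, -2.71, 0, 0, 0, 2.78, -2.71, 0, 0, 0, 2.78, -2.71, 0, 0, 0, 2.78, -2.71, 0, 0, 0, 1.15, -3.36, 0, 0, 0, 1.15, -3.36, 0, 0, 0, 1.15, -3.36, 0, 0, 0, 1.15, -3.36, 0, 0, 0, 1.15, -3.36, 0, 0, 0, 1.15, -3.36, 0, 0, 0, 1.15, -3.36, 0, 0, 0, 1.15, -3.36, 0, 0]

```text
time: 2.15
tool_pos: [0.4082, 0.1326, 0.2313]
eef_rot: [[0.904, 0.427, 0.0], [0.427, -0.904, -0.0], [0.0, 0.0, -1.0]]
contact_force: [0.1, -0.4, -0.2]
width: 0.002
```

>>> servo_tool:
  steps: [0, 0, 0, 0, 0, 0, 0, 0, 0, 0, 0, 0, 0, 0, 0]

```text
time: 2.45
tool_pos: [0.4087, 0.1302, 0.2311]
eef_rot: [[0.905, 0.426, -0.0], [0.426, -0.905, -0.001], [-0.001, 0.0, -1.0]]
contact_force: [-0.0, 0.4, 0.3]
width: -0.003
```

Run:
```python
from rig import *
import cv2,numpy as np
s=state();p=s['tool_pos'];print(s['time'],p,s['eef_rot'],s['q'],s['width'])
t=np.deg2rad(25.3);v=p[:2]-np.array([.530,.190]);print('local',v@[np.cos(t),np.sin(t)],v@[-np.sin(t),np.cos(t)])
cv2.imwrite("pics/side1.png",get_image("side")["image"][:,:,::-1])
```

```text
2.45 [0.40873936 0.13024343 0.23105456] [[ 9.04602816e-01  4.26255247e-01 -4.59090829e-04]
 [ 4.26254937e-01 -9.04602850e-01 -6.41458708e-04]
 [-6.88720012e-04  3.84575621e-04 -9.99999689e-01]] [ 0.11248096  0.13242514 -0.53136107  2.08594957  0.08322076  0.94363429
 -1.59445187] -0.003077044326591042
local -0.1351670699191915 -0.002203179681726986
```

View pics/side1.png

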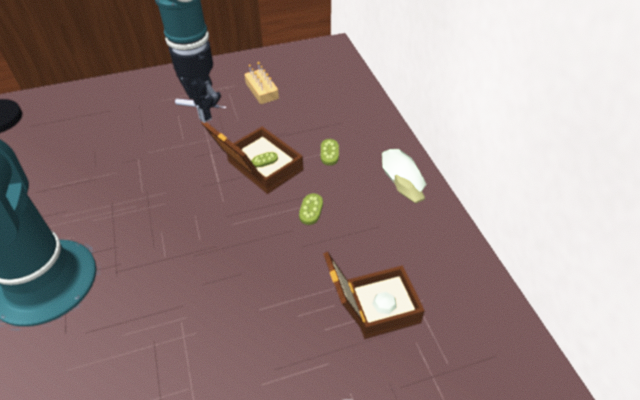

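The closed fingers are behind the lid (local x −135 mm, clear by about 14 mm). I'll back off slightly and go down to z≈0.135.

>>> servo_tool:
  steps: [0, -0.5, 0, 0, 0, 0, 0, 0, 2.4, 0, 0, 0, 0, 2.4, 0, 0, 0, 0, 2.4, 0, 0, 0, 0, 2.4, 0, 0, 0, 0, 0, 0, 0, 0, 0, 0, 0]

```text
time: 3.2
tool_pos: [0.4041, 0.1287, 0.1355]
eef_rot: [[0.904, 0.427, -0.001], [0.427, -0.904, -0.0], [-0.001, -0.0, -1.0]]
contact_force: [0.8, 0.1, 0.1]
width: 0.004
```

>>> servo_tool:
  steps: [0, 0.5, 0, 0, 0, 0, 0.5, 0, 0, 0, 0, 0.5, 0, 0, 0, 0, 0.5, 0, 0, 0, 0, 0.5, 0, 0, 0, 0, 0.5, 0, 0, 0, 0, 0.5, 0, 0, 0, 0, 0, 0, 0, 0]

```text
time: 4.0
tool_pos: [0.4365, 0.1446, 0.1352]
eef_rot: [[0.904, 0.428, 0.0], [0.428, -0.904, 0.0], [0.001, -0.0, -1.0]]
contact_force: [0.4, 0.3, -0.1]
width: 0.001
```

Run:
```python
from rig import *
import cv2,numpy as np
s=state();p=s['tool_pos'];print(s['time'],p,s['contact_force'])
t=np.deg2rad(25.3);v=p[:2]-np.array([.530,.190]);print('local',v@[np.cos(t),np.sin(t)],v@[-np.sin(t),np.cos(t)])
cv2.imwrite("pics/side2.png",cv2.resize(get_image("side")["image"][60:220,120:376,::-1],(768,480)))
```

```text
4.0 [0.43650161 0.14460028 0.1352463 ] [ 0.37986845  0.32398215 -0.11091432]
local -0.1039321873162211 -0.0010878254750485105
```

View pics/side2.png

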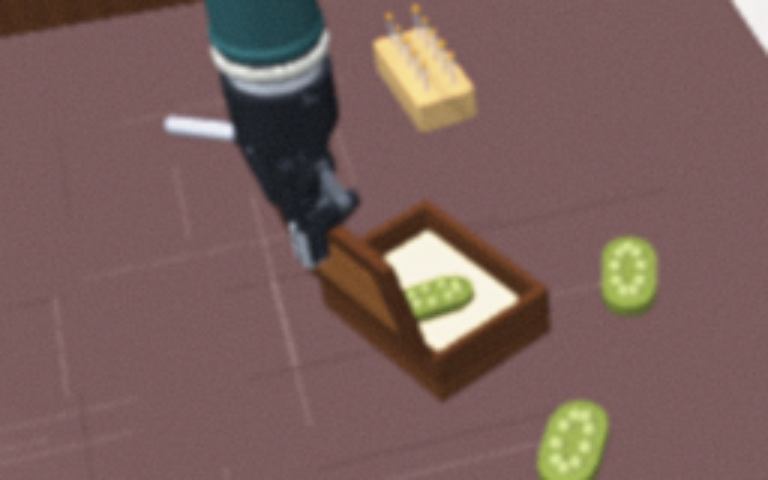

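The lid is following the fingers with negligible force. I'll push 45 mm more to take it past upright (to about 1.33 rad), then retreat at once.

>>> servo_tool:
  steps: [0, 0.5, 0, 0, 0, 0, 0.5, 0, 0, 0, 0, 0.5, 0, 0, 0, 0, 0.5, 0, 0, 0, 0, 0.5, 0, 0, 0, 0, 0.5, 0, 0, 0, 0, 0.5, 0, 0, 0, 0, 0.5, 0, 0, 0, 0, 0.5, 0, 0, 0, 0, -1.5, 0, 0, 0, 0, -2, 0, 0, 0, 0, -2, 0, 0, 0, 0, -2, 0, 0, 0]

```text
time: 5.35
tool_pos: [0.4083, 0.1312, 0.1352]
eef_rot: [[0.904, 0.428, 0.0], [0.428, -0.904, 0.0], [0.0, -0.0, -1.0]]
contact_force: [-0.5, 0.4, 0.6]
width: -0.002
```

>>> servo_tool:
  steps: [0, 0, 0, -2, 0, 0, 0, 0, -2, 0, 0, 0, 0, -2, 0, 0, 0, 0, -2, 0, 0, 0, 0, 0, 0, 0, 0, 0, 0, 0, 0, 0, 0, 0, 0, 0, 0, 0, 0, 0, 0, 0, 0, 0, 0, 0, 0, 0, 0, 0, 0, 0, 0, 0, 0, 0, 0, 0, 0, 0, 0, 0, 0, 0, 0, 0, 0, 0, 0, 0, 0, 0, 0, 0, 0]

```text
time: 6.85
tool_pos: [0.4087, 0.1313, 0.2153]
eef_rot: [[0.904, 0.428, 0.0], [0.428, -0.904, -0.0], [0.0, 0.0, -1.0]]
contact_force: [-0.7, -0.0, 0.1]
width: 0.0
```

Run:
```python
from rig import *
import cv2,numpy as np
from h import *
s=state();p=s['tool_pos'];print(s['time'],p,s['contact_force'])
for n in("side","scene"):
    d=get_image(n);cv2.imwrite(f"pics/{n}3.png",d["image"][:,:,::-1]);C=cloud(d)
    t=np.deg2rad(25.3);v=C[...,:2]-np.array([.530,.190]);a=v@[np.cos(t),np.sin(t)];b=v@[-np.sin(t),np.cos(t)]
    m=(abs(a)<.05)&(abs(b)<.07)&(C[...,2]<.1);print(n,m.sum(),np.percentile(C[...,2][m],[2,50,98]))
    m=(C[...,1]<-.22)&(C[...,1]>-.35)&(C[...,0]>.52)&(C[...,0]<.6)&(C[...,2]<.2);print('stone lid top',np.percentile(C[...,2][m],99))
```

```text
6.85 [0.40870021 0.13131657 0.21528275] [-0.71973523 -0.01306291  0.06575626]
side 1526 [0.05714956 0.06041396 0.06396033]
stone lid top 0.1640009152033032
scene 1459 [0.05649446 0.05979788 0.06291248]
stone lid top 0.1623108988453986
```

View pics/side3.png

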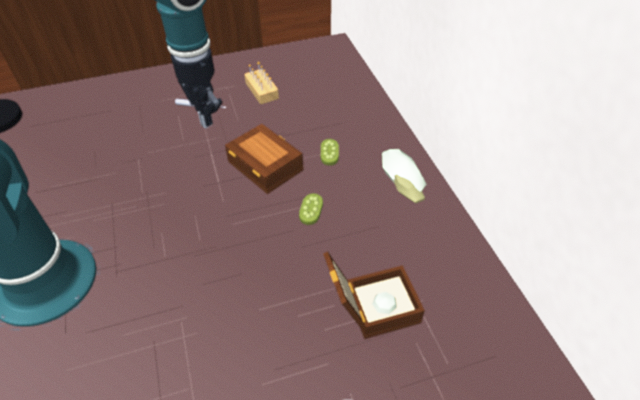

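View pics/scene3.png

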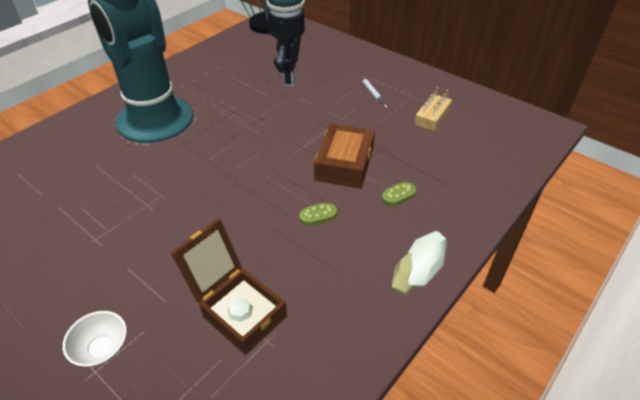

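The lid lies flat at z≈0.060, so it is fully shut. The stone case is still open, and the arm is clear.

```bash
python3 -c "
from rig import *
job_done();print(state()['time'])"
```

```text
the job is handed in; nothing more can be done
the job is handed in; nothing more can be done
```

The pendant case is shut and the job is handed in. I pushed its lid from behind with the closed fingers, to an estimated 1.33 rad, then pulled back at once. It fell shut under its own weight, with no pressing.

**Last checks, at about 6.9 s:**
- **Pendant lid:** its top is flat at about 60 mm in both camera views, which is what a shut lid should read.
- **Stone case:** its lid is still open, with the top edge at about 163 mm, as at the start.
- **Arm:** it was clear of everything. Force readings between moves stayed under about 1 N.

I could not check the pendant itself, because the shut lid hides it. Nothing touched it or the fixed case body. None of the checks failed or disagreed.

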